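# Close up the power unit on the assembly jig

## Task

Close up the long aluminium power unit on its jig using only pushes of the fingertips: first push the sliding cover fully home by its end plate, then push the upright hinged terminal flap at the other end over and down until it lies shut on top, over the edge of the cover. Do not pinch or grip the flap, and leave all the loose parts and tools lying around where they are.

Things in the scene. Friction and masses are not known exactly. Their poses are not given: they have to be found in the camera images.
- unit: power unit and jig, fixed to the bench: open-topped aluminium channel 94 mm wide (its x), 250 mm long (its y, -125 to +125 mm), rim 67 mm above the bench, on a grey jig plate 160 x 330 x 12 mm with black clamps at both long sides (38 mm tall, out to 62 mm from the middle). Origin: centre of the plate's underside, on the bench; z up
- cover (a joint): travel of the sliding aluminium cover along the unit's y, m: 0 = fully home (rigid stop), up to 0.12 = pulled out towards +y; starts at 0.05 to 0.10. Slides stiffly (about 3 N), stays where left. A plate 94 x 170 x 3 mm on top of the channel (top 70 mm above the bench) with an end plate turned down at its outer (+y) end
- cover_end (a point): centre of the outer face (facing the unit's +y) of the cover's end plate, which is 94 mm wide, 4 mm thick and spans 20 to 70 mm above the bench. Pushing it towards the unit's -y closes the cover. With the cover home this face is at the unit's y = 129 mm
- flap (a joint): angle of the terminal flap, rad: 0 = shut, flat on top of the unit (rigid stop), 1.57 = upright, up to 1.95 = leaning outward; starts at 1.15 to 1.75. Hinged across the unit (along its x) at its -y end; the free edge swings up and outward as it opens. Stiff hinge (0.07 N m), stays where left
- flap_hinge (a point): middle of the flap's hinge line, at the unit's x = 0, y = -125 mm, 70.5 mm above the bench. Flap: aluminium sheet 94 mm wide, 88 mm from hinge to free edge, 2.5 mm thick, with a pale 2.5 mm insulating sheet on its inner face. The outer face (2.5 mm off the hinge line) is the one to push: it is up when shut and faces the unit's -y when upright
- flap_edge (a point): middle of the flap's free edge, on the outer face, 88 mm from the hinge
- capacitor: loose black capacitor can, 35 mm across, 50 mm tall, standing beside the unit; origin at its underside
- choke: loose copper ring choke, 48 mm across, 18 mm tall, lying flat beside the unit; origin at its underside
- screw_cup: loose open steel cup of screws, 64 mm across, 35 mm tall, beside the unit; origin at its underside
- heatsink: loose finned aluminium heatsink, 50 x 40 x 32 mm tall, beside the unit; origin at its underside
- terminal_block: loose green terminal block, 22 x 60 x 20 mm tall; origin at its underside
- screwdriver: loose screwdriver, 170 mm long, lying on the bench; origin at its underside
- driver: loose black cordless driver lying on its side, about 200 mm long, 42 mm tall; origin at its underside

How it is judged:
By the outcome, as a careful person would: the job done as asked, in the order asked, and still so for the second after the job is handed in, with the robot touching nothing.
It also fails if it takes over 50 s, if anything falls off the work surface, if the arm or the gripper's body presses on something with over 40 N, if the wrist force passes 120 N, or if a joint passes its speed limit or range.

## Robot

A 6-joint arm with a two-finger parallel gripper is mounted at the origin on the work surface. World frame = base frame: x ahead of the robot, y to its left, z up, the work surface at z = 0. Lengths are in mm, angles in rad, forces in N, time in s.
With the tool pointing down it reaches from about 350 to 975 mm from the base axis. Payload 7.1 kg.
Tool frame: the origin (TCP) lies at the very end of the fingers, on their centre line; the grasp point (between the pads) lies 19 mm behind it; x points along the fingers, y is the direction in which the jaws open and shut, and the axes are right-handed (so a half turn about x gives the same grasp; the last joint's range is limited). The gripper opens to 88 mm and grips with 3 to 60 N. Pads are 20 mm wide; open, the fingers measure 115 mm over their backs; the gripper's body (75 mm by 178 mm) begins 61 mm behind the grasp point.
Start: joints at [1.147, 0.423, 1.63, -0, 1.089, -0.019], TCP at [246.114, 574.485, 222.675] pointing down, gripper open.
Joint ranges: [-3, 3], [-0.9, 2.11], [0.09, 2.58], [-1.31, 4.45], [0.11, 2.69], [-2.54, 2.54]. Speed limits (rad/s): [2.39, 2.39, 3.01, 3.14, 3.14, 3.14].

## Interface

Orientations are given as a rotation vector (axis times angle).
In Python, from workcell import ctrl gives the robot as it stands. The module is installed in compiled form; this text tells all that it offers.
- The arm moves only by the tool carry_out, never from a script. Its argument "commands" is a list of rows, each a list of 6 numbers: the shift along the tool's x, y, z in m, then the turn, a rotation vector about the tool's x, y, z in degrees. In form: [[tx, ty, tz, rx, ry, rz], ...]. A call has 1 to 8 rows; each row shifts and turns the pose as measured when the row begins, along the tool's axes as they then stand; what a row does not reach is not made up. A row lasts 1/8 s, in which the tool goes at most 62.5 mm and 10.7 degrees, less where a joint would pass 70% of its speed; a pose out of reach is approached as far as the arm can. A call with a gripper value outside its range is refused whole. "grip" is the closure, from 0 (fully open) to 1 (shut), set as the call begins (left out, the last holds). The fingers move at their own pace and stop on an object; the grip force is fixed at half the most. Time passes only in rows, so rows that do not move let the fingers close. It gives the time, the measured TCP pose, the force and the opening at its end, in the units of the state.
- ctrl.get_obs(): the state, without advancing time (a new reading comes with each control period).
- ctrl.get_image(name): name is "side" or "top" or "wrist"; returns a dict with "pixels" (400x640x3 uint8, blue, green, red), "intrinsics" (3x3 intrinsics, pixels), "rvec" (rotation vector, rad) and "tvec" (3), from world to camera coordinates, as OpenCV has them. Camera axes: x right, y down, z forward; pixel columns grow to the right and rows downward; lengths in mm; the calibration is good to about 2 mm. A picture is of the moment at which its call begins. There is no depth.
- ctrl.close_job(): hands the job in, once; it reports no verdict.
The state is a dict: "t": time; "qpos": joint angles; "qvel": joint speeds; "joint_torque": joint torques, N m; "ee_pos": TCP position; "orientation": TCP orientation; "ft_force": force on the tool from outside, world axes, zero at the start; "moment": the same for the moment, N m; "width": finger opening in mm.
Only numpy, scipy, OpenCV 4.12 (cv2) and the standard library are available. Lean on these libraries where they do the work, as an engineer would, in place of code of your own. Each camera call takes 0.05 s, during which the arm holds its last target. There are 200 camera calls.

## Working session

There is one attempt and no reset: what is moved stays moved. The work goes in short steps, Python scripts to look and compute and a tool call to move; the robot and the scene stay as the last step left them, time stands still between calls to the robot, and variables do not carry over. Pictures are saved under pics/ and viewed, about 8 in all and at most 12, crops included, and the job is handed in when it is done.

Besides the shell and the picture viewer there is one more tool, called as name(argument=value, ...), one argument or row to a line, values as JSON. carry_out: Moves the arm, as the interface text tells. Its arguments: {"type":"object","properties":{"commands":{"type":"array"},"grip":{"type":"number"}},"required":["commands"]}

```bash
mkdir -p pics; cat > h.py <<'E'
import numpy as np, cv2
from scipy.spatial.transform import Rotation as R
from workcell import ctrl
def snap(n,f):
    d=ctrl.get_image(n); cv2.imwrite(f'pics/{f}.png',d['pixels']); np.savez(f'pics/{f}.npz',K=d['intrinsics'],r=d['rvec'],t=d['tvec']); return d
def cam(f):
    d=np.load(f'pics/{f}.npz'); return d['K'].astype(float),R.from_rotvec(d['r'].ravel()).as_matrix(),d['t'].ravel().astype(float)
def ray(f,u,v,z):
    K,M,t=cam(f); c=-M.T@t; d=M.T@np.linalg.inv(K)@[u,v,1]; return c+d*(z-c[2])/d[2]
def proj(f,P):
    K,M,t=cam(f); q=(np.atleast_2d(P)@M.T+t)@K.T; return q[:,:2]/q[:,2:]
def st():
    o=ctrl.get_obs(); print(o['t'],np.round(o['ee_pos'],1),np.round(o['orientation'],3),np.round(o['ft_force'],1),o['width']); print(R.from_rotvec(o['orientation']).as_matrix().round(3)); return o
E
python3 - <<'E'
from h import *
snap('side','s1');snap('top','t1');st()
for f in('s1','t1'):
    K,M,t=cam(f);print(K[0,0],-M.T@t,M.round(2))
E
```

```text
0.1 [245.9 574.  222. ] [ 0.317  1.548 -0.319] [-0.1 -0.2  0.4] 87.61982404005339
[[-0.001  0.394  0.919]
 [-0.001  0.919 -0.394]
 [-1.    -0.001 -0.   ]]
466.5223063527975 [ 438.53120215 -933.34090612  570.6947312 ] [[ 0.99 -0.12 -0.03]
 [-0.08 -0.48 -0.88]
 [ 0.1   0.87 -0.48]]
389.56157885297966 [466.95689967 -47.76991731 960.50365075] [[ 0.   -1.    0.03]
 [-1.   -0.01 -0.09]
 [ 0.09 -0.03 -1.  ]]
```

View pics/t1.png

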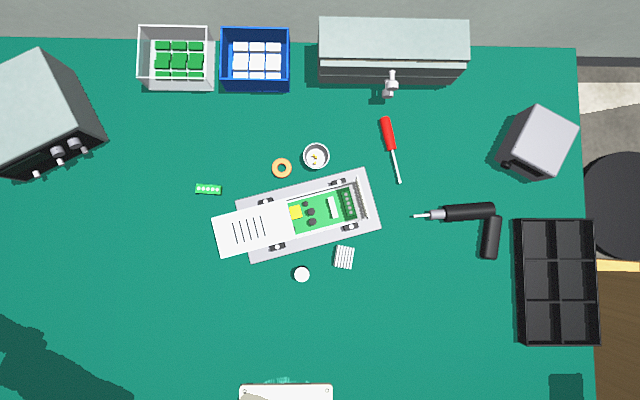

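View pics/s1.png

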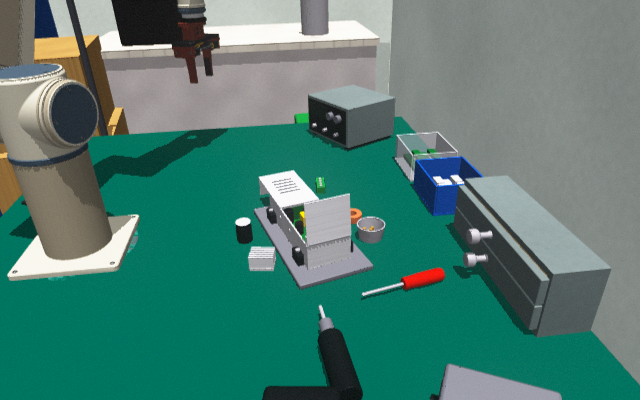

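The top view shows the unit's cover extending left (world +y), with its end around px (212–222, 218–258). The upright flap is at right, around (360, 200). I'll enlarge both views.

```bash
python3 - <<'E'
import cv2,numpy as np
a=cv2.imread('pics/t1.png')[150:290,185:400];cv2.imwrite('pics/t1c.png',cv2.resize(a,None,fx=3.7,fy=3.7,interpolation=cv2.INTER_CUBIC))
b=cv2.imread('pics/s1.png')[160:300,230:400];cv2.imwrite('pics/s1c.png',cv2.resize(b,None,fx=4,fy=4,interpolation=cv2.INTER_CUBIC))
E
```

```text
(no output)
```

View pics/t1c.png

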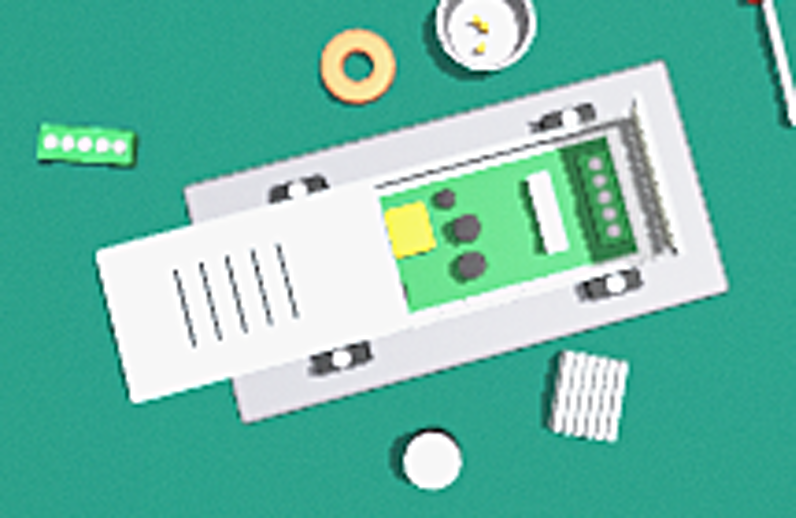

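View pics/s1c.png

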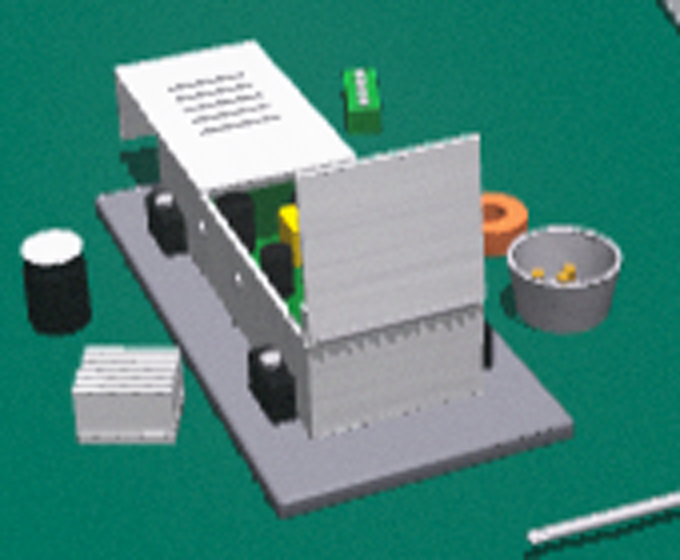

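```bash
cat > fit.py <<'E'
from h import *
from scipy.optimize import least_squares
T=lambda L,s,o:(np.array(L)+.5)/s-.5+o
tp=T([(184,187),(663,62),(728,290),(243,422)],3.7,[185,150])
tc=T([(97,252),(133,403),(378,187),(410,312)],3.7,[185,150])
sf=T([(298,172),(479,135)],4,[230,160])
sp=T([(280,505),(573,432),(97,203)],4,[230,160])
sc=T([(116,67),(255,41)],4,[230,160])
def model(p):
    x,y,a,c,f=p; M=R.from_euler('z',a).as_matrix(); W=lambda L:np.array(L)@M.T+[x,y,0]
    P=W([(80,165,12),(80,-165,12),(-80,-165,12),(-80,165,12)])
    e=129+c;i=e-170
    C=W([(47,e,70),(-47,e,70),(47,i,70),(-47,i,70)])
    # edge at outer face: hinge + 88*(cos f, sin f) + 2.5 normal
    yy=-125+88*np.cos(f)-2.5*np.sin(f); zz=70.5+88*np.sin(f)+2.5*np.cos(f)
    F=W([(-47,yy,zz),(47,yy,zz)])
    return [(P,'t1',tp),(C,'t1',tc),(F,'s1',sf),(P[[2,1,3]],'s1',sp),(C[[1,0]],'s1',sc)]
res=lambda p:np.concatenate([(proj(f,P)-q).ravel() for P,f,q in model(p)])
s=least_squares(res,[480,0,.25,80,1.5],loss='soft_l1')
print(s.x.round(3)); print(res(s.x).reshape(-1,2).round(1).tolist())
E
cat >> fit.py <<'E'
x,y,a,c,f=s.x;M=R.from_euler('z',a).as_matrix()
W=lambda v:(M@np.array(v)+[x,y,0]).round(1)
print('cover_end',W([0,129+c,45]),'home',W([0,129,45]),'hinge',W([0,-125,70.5]),'edge',W([0,-125+88*np.cos(f)-2.5*np.sin(f),70.5+88*np.sin(f)+2.5*np.cos(f)]))
tb=ray('t1',*(T([(87,145)],3.7,[185,150])[0]),20);print('tblock',tb, 'in unit',M.T@(tb-[x,y,0]))
E
python3 fit.py
```

```text
[ 5.06996e+02 -5.01170e+01  2.66000e-01  8.56670e+01  1.47500e+00]
[[0.0, -0.2], [1.1, -0.5], [1.1, 0.6], [0.2, 0.8], [0.8, -0.1], [1.0, -0.4], [-2.2, -1.7], [-0.4, 4.4], [-0.4, 0.4], [0.3, -0.4], [-0.4, -1.2], [1.1, -3.6], [-0.7, -2.7], [-0.1, -0.2], [0.3, -0.4]]
cover_end [450.6 157.   45. ] home [473.1  74.3  45. ] hinge [ 539.9 -170.7   70.5] edge [ 538.3 -165.   158.3]
tblock [566.73706313 192.01133622  20.        ] in unit [121.28476362 217.91129263  20.        ]
```

carry_out(
  commands=[
    [0, 0, 0, 10.3, 0, 0],
    [0, 0, 0, 10.3, 0, 0],
    [0, 0, 0, 10.3, 0, 0],
    [0, 0, 0, 10.3, 0, 0],
    [0, 0, 0, 10.3, 0, 0],
  ],
  grip=1,
)

```text
t: 0.72
ee_pos: [245.2, 572.5, 219.6]
orientation: [1.026, 1.311, -1.036]
ft_force: [0.6, 0.4, -1.1]
width: 41.6
```

```bash
cat >> h.py <<'E'
X,Y,A=507,-50.1,.266
MU=R.from_euler('z',A).as_matrix()
def us():
    o=st(); print('unit',(MU.T@(o['ee_pos']-np.array([X,Y,0]))).round(1),'f',(MU.T@o['ft_force']).round(1)); print('Rtool in unit',(MU.T@R.from_rotvec(o['orientation']).as_matrix()).round(3).tolist())
E
python3 -c "
from h import *
us()"
```

```text
0.725 [245.2 572.5 219.6] [ 1.026  1.311 -1.036] [ 0.6  0.4 -1.1] 41.575488628782644
[[-0.003  0.972  0.237]
 [-0.006  0.237 -0.972]
 [-1.    -0.004  0.005]]
unit [-88.9 669.5 219.6] f [ 0.6  0.3 -1.1]
Rtool in unit [[-0.004, 1.0, -0.027], [-0.005, -0.027, -1.0], [-1.0, -0.004, 0.005]]
```

carry_out(
  commands=[
    [0, 0.011, 0.05, -1.5, 0, 0],
    [0, 0.011, 0.052, 0, 0, 0],
    [0, 0.011, 0.052, 0, 0, 0],
    [0, 0.011, 0.052, 0, 0, 0],
    [0, 0.011, 0.052, 0, 0, 0],
    [0, 0.011, 0.052, 0, 0, 0],
    [0, 0.011, 0.052, 0, 0, 0],
    [0, 0.011, 0.03, 0, 0, 0],
  ],
)

```text
t: 1.72
ee_pos: [434.2, 207.1, 219.0]
orientation: [1.002, 1.323, -1.016]
ft_force: [-0.2, 0.5, -0.5]
width: 0.3
```

```bash
python3 -c "
from h import *
us()"
```

```text
1.725 [434.2 207.1 219. ] [ 1.002  1.323 -1.016] [-0.2  0.5 -0.5] 0.280428870631461
[[-0.004  0.964  0.265]
 [-0.007  0.265 -0.964]
 [-1.    -0.006  0.006]]
unit [ -2.6 267.3 219. ] f [-0.1  0.5 -0.5]
Rtool in unit [[-0.006, 1.0, 0.002], [-0.006, 0.002, -1.0], [-1.0, -0.006, 0.006]]
```

carry_out(
  commands=[
    [0.045, 0, 0, 0, 0, 0],
    [0.045, 0.001, 0, 0, 0, 0],
    [0.045, 0.001, 0, 0, 0, 0],
    [0.035, 0, 0, 0, 0, 0],
    [0, 0, 0.01, 0, 0, 0],
    [0, 0, 0.01, 0, 0, 0],
  ],
)

```text
t: 2.48
ee_pos: [444.3, 184.2, 46.0]
orientation: [1.008, 1.319, -1.016]
ft_force: [0.9, -0.6, -0.0]
width: 0.5
```

```bash
python3 -c "
from h import *
us();snap('top','t2');snap('wrist','w2')
a=cv2.imread('pics/t2.png')[130:290,165:400];b=cv2.imread('pics/w2.png')
cv2.imwrite('pics/v2.png',cv2.hconcat([cv2.resize(a,(440,300),interpolation=2),cv2.resize(b,(360,300))]))
"
```

```text
2.475 [444.3 184.2  46. ] [ 1.008  1.319 -1.016] [ 0.9 -0.6 -0. ] 0.4954063735114328
[[-0.001  0.965  0.261]
 [-0.006  0.261 -0.965]
 [-1.    -0.002  0.005]]
unit [  1.1 242.6  46. ] f [ 0.7 -0.8 -0. ]
Rtool in unit [[-0.002, 1.0, -0.002], [-0.005, -0.002, -1.0], [-1.0, -0.002, 0.005]]
```

View pics/v2.png

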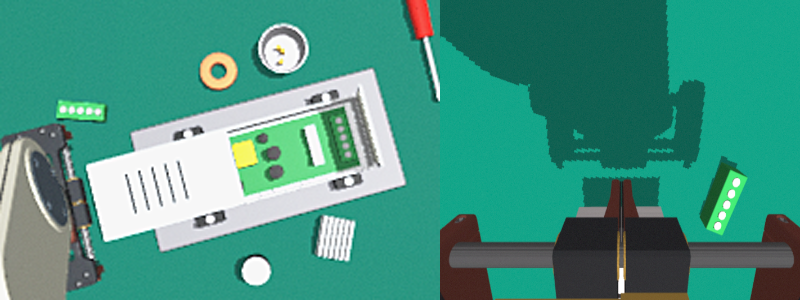

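The picture shows the closed fingers just outside the cover's end plate and roughly centred on it, with the terminal block well clear. Now I'll push.

carry_out(
  commands=[
    [0, 0, 0.012, 0, 0, 0],
    [0, 0, 0.012, 0, 0, 0],
    [0, 0, 0.012, 0, 0, 0],
    [0, 0, 0.012, 0, 0, 0],
    [0, 0, 0.012, 0, 0, 0],
    [0, 0, 0.012, 0, 0, 0],
    [0, 0, 0.012, 0, 0, 0],
    [0, 0, 0.008, 0, 0, 0],
  ],
)

```text
t: 3.58
ee_pos: [471.5, 90.0, 49.2]
orientation: [1.014, 1.316, -1.013]
ft_force: [-0.1, 3.5, -2.1]
width: 0.5
```

```bash
python3 -c "
from h import *
us()"
```

```text
3.575 [471.5  90.   49.2] [ 1.014  1.316 -1.013] [-0.1  3.5 -2.1] 0.4816719432823976
[[ 0.005  0.966  0.258]
 [-0.003  0.259 -0.966]
 [-1.     0.004  0.004]]
unit [  2.6 144.5  49.2] f [ 0.8  3.4 -2.1]
Rtool in unit [[0.004, 1.0, -0.005], [-0.004, -0.005, -1.0], [-1.0, 0.004, 0.004]]
```

carry_out(
  commands=[
    [0, 0, 0.003, 0, 0, 0],
    [0, 0, 0.003, 0, 0, 0],
  ],
)

```text
t: 3.82
ee_pos: [472.5, 86.3, 49.3]
orientation: [1.021, 1.318, -1.015]
ft_force: [-8.5, 45.1, 0.8]
width: 0.4
```

carry_out(
  commands=[
    [0, 0, 0.003, 0, 0, 0],
    [0, 0, 0.003, 0, 0, 0],
  ],
)

```text
t: 4.08
ee_pos: [472.5, 86.6, 49.4]
orientation: [1.028, 1.324, -1.014]
ft_force: [-4.2, 27.0, -1.6]
width: 0.5
```

carry_out(
  commands=[
    [0, 0, -0.015, 0, 0, 0],
    [0, 0, -0.02, 0, 0, 0],
    [-0.05, 0, 0, 0, 0, 0],
    [-0.05, 0, 0, 0, 0, 0],
    [-0.05, 0, 0, 0, 0, 0],
  ],
)

```text
t: 4.7
ee_pos: [460.4, 120.1, 200.3]
orientation: [1.018, 1.329, -1.02]
ft_force: [0.5, -0.8, -0.4]
width: -0.1
```

```bash
python3 -c "
from h import *
us();snap('side','s3');snap('top','t3')
a=cv2.imread('pics/t3.png')[130:290,165:400];b=cv2.imread('pics/s3.png')[150:300,230:410]
cv2.imwrite('pics/v3.png',cv2.hconcat([cv2.resize(a,(440,300),interpolation=2),cv2.resize(b,(360,300),interpolation=2)]))
"
```

```text
4.7 [460.4 120.1 200.3] [ 1.018  1.329 -1.02 ] [ 0.5 -0.8 -0.4] -0.0560810611353749
[[-0.008  0.967  0.254]
 [ 0.005  0.254 -0.967]
 [-1.    -0.006 -0.007]]
unit [-2.000e-01  1.764e+02  2.003e+02] f [ 0.3 -0.9 -0.4]
Rtool in unit [[-0.006, 1.0, -0.009], [0.007, -0.009, -1.0], [-1.0, -0.006, -0.007]]
```

View pics/v3.png

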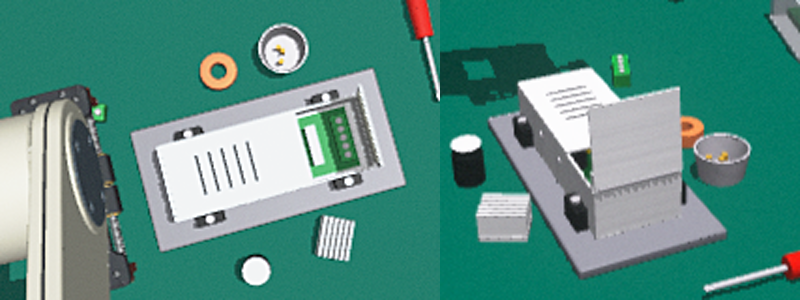

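The cover is home (its end plate is over the channel end) and the loose parts haven't moved. Next I'll go over the flap.

carry_out(
  commands=[
    [-0.02, 0, 0.045, 0, 0, 0],
    [0, 0, 0.05, 0, 0, 0],
    [0, 0, 0.05, 0, 0, 0],
    [0, 0, 0.05, 0, 0, 0],
    [0, 0, 0.05, 0, 0, 0],
    [0, 0, 0.05, 0, 0, 0],
    [0, 0, 0.05, 0, 0, 0],
  ],
)

```text
t: 5.68
ee_pos: [552.4, -220.5, 219.1]
orientation: [1.015, 1.326, -1.01]
ft_force: [0.7, -0.4, 0.8]
width: 0.5
```

```bash
python3 -c "
from h import *
us()"
```

```text
5.675 [ 552.4 -220.5  219.1] [ 1.015  1.326 -1.01 ] [ 0.7 -0.4  0.8] 0.4526665144326051
[[-0.     0.965  0.262]
 [ 0.004  0.262 -0.965]
 [-1.     0.001 -0.004]]
unit [  -1.  -176.3  219.1] f [ 0.5 -0.6  0.8]
Rtool in unit [[0.001, 1.0, -0.001], [0.004, -0.001, -1.0], [-1.0, 0.001, -0.004]]
```

carry_out(
  commands=[
    [0.042, 0, 0, 0, 0, 0],
    [0.042, 0, 0, 0, 0, 0],
    [0, 0, -0.02, 0, 0, 0],
    [0, 0, -0.02, 0, 0, 0],
    [0, 0, -0.012, 0, 0, 0],
    [0.002, 0, -0.01, 0, 0, 0],
    [0.002, 0, -0.01, 0, 0, 0],
  ],
)

```text
t: 6.55
ee_pos: [534.0, -151.0, 130.0]
orientation: [1.016, 1.319, -1.012]
ft_force: [0.2, -1.1, -0.7]
width: 0.6
```

```bash
python3 -c "
from h import *
us();snap('side','s4')
b=cv2.imread('pics/s4.png')[130:300,210:410]
cv2.imwrite('pics/v4.png',cv2.resize(b,None,fx=3,fy=3,interpolation=2))
"
```

```text
6.55 [ 534. -151.  130.] [ 1.016  1.319 -1.012] [ 0.2 -1.1 -0.7] 0.5624091863891568
[[ 0.003  0.966  0.259]
 [-0.     0.259 -0.966]
 [-1.     0.003  0.001]]
unit [  -0.5 -104.4  130. ] f [-0.1 -1.1 -0.7]
Rtool in unit [[0.003, 1.0, -0.004], [-0.001, -0.004, -1.0], [-1.0, 0.003, 0.001]]
```

View pics/v4.png

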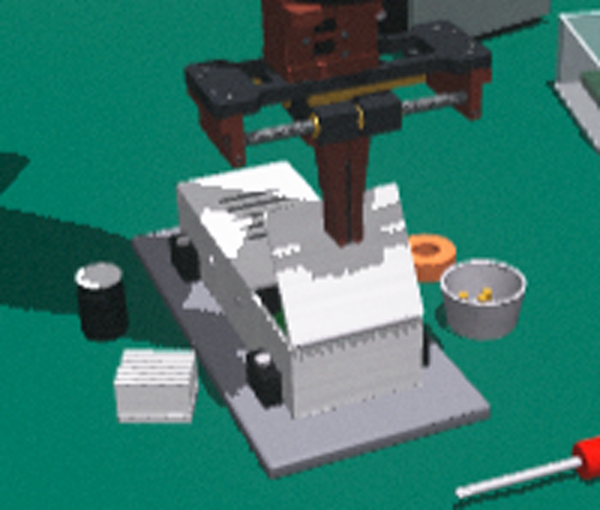

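The flap is swinging over under the fingertips (now about 1.1 rad). I'll follow the arc down.

carry_out(
  commands=[
    [0.008, 0, -0.009, 0, 0, 0],
    [0.009, 0, -0.008, 0, 0, 0],
    [0.009, 0, -0.006, 0, 0, 0],
    [0.01, 0, -0.004, 0, 0, 0],
    [0.01, 0, -0.003, 0, 0, 0],
    [0.005, 0, -0.001, 0, 0, 0],
  ],
)

```text
t: 7.35
ee_pos: [525.3, -117.9, 75.2]
orientation: [1.016, 1.32, -1.012]
ft_force: [-0.6, 0.4, 0.9]
width: 0.4
```

```bash
python3 -c "
from h import *
us()"
```

```text
7.35 [ 525.3 -117.9   75.2] [ 1.016  1.32  -1.012] [-0.6  0.4  0.9] 0.3607195380751672
[[ 0.003  0.966  0.258]
 [ 0.001  0.258 -0.966]
 [-1.     0.003  0.   ]]
unit [ -0.1 -70.3  75.2] f [-0.5  0.5  0.9]
Rtool in unit [[0.003, 1.0, -0.005], [-0.0, -0.005, -1.0], [-1.0, 0.003, 0.0]]
```

carry_out(
  commands=[
    [0.002, 0, 0, 0, 0, 0],
    [0.002, 0, 0, 0, 0, 0],
  ],
)

```text
t: 7.6
ee_pos: [525.4, -117.9, 72.6]
orientation: [1.017, 1.321, -1.013]
ft_force: [-10.1, 4.4, 37.4]
width: 0.2
```

carry_out(
  commands=[
    [0.001, 0, 0, 0, 0, 0],
    [0.001, 0, 0, 0, 0, 0],
  ],
)

```text
t: 7.85
ee_pos: [525.2, -117.9, 73.2]
orientation: [1.017, 1.321, -1.013]
ft_force: [-2.5, 1.1, 7.7]
width: 0.7
```

The flap is at its rigid stop: 37 N, with the TCP at z = 72.6–73.2, which matches a shut flap at 73. Now I'll retreat and check.

carry_out(
  commands=[
    [-0.02, 0, 0, 0, 0, 0],
    [-0.05, 0, 0, 0, 0, 0],
    [-0.05, 0, 0, 0, 0, 0],
    [-0.04, 0, 0.04, 0, 0, 0],
    [0, 0, -0.05, 0, 0, 0],
    [0, 0, -0.05, 0, 0, 0],
    [0, 0, -0.05, 0, 0, 0],
    [0, 0, -0.05, 0, 0, 0],
  ],
)

```text
t: 8.85
ee_pos: [485.2, 34.5, 240.3]
orientation: [1.027, 1.312, -1.019]
ft_force: [0.6, -0.1, 0.5]
width: 0.4
```

```bash
python3 -c "
from h import *
us();snap('side','s5');snap('top','t5')
a=cv2.imread('pics/t5.png')[130:290,165:400];b=cv2.imread('pics/s5.png')[150:300,230:410]
cv2.imwrite('pics/v5.png',cv2.hconcat([cv2.resize(a,(400,300),interpolation=2),cv2.resize(b,(400,300),interpolation=2)]))
"
```

```text
8.85 [485.2  34.5 240.3] [ 1.027  1.312 -1.019] [ 0.6 -0.1  0.5] 0.3640261322659155
[[ 0.007  0.969  0.246]
 [ 0.001  0.246 -0.969]
 [-1.     0.007  0.001]]
unit [  1.3  87.3 240.3] f [ 0.5 -0.2  0.5]
Rtool in unit [[0.007, 1.0, -0.017], [-0.001, -0.017, -1.0], [-1.0, 0.007, 0.001]]
```

View pics/v5.png

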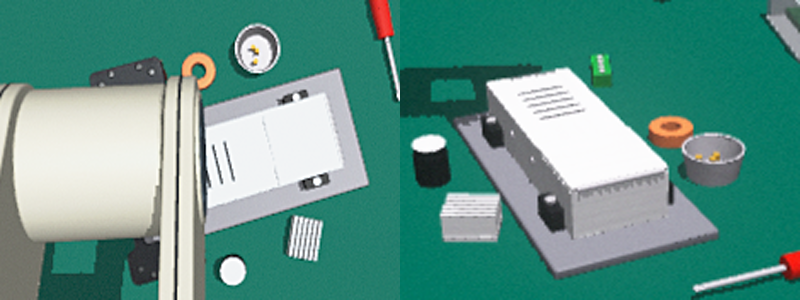

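The flap lies flat over the cover edge (seam near x≈265 in the left half), and the loose parts haven't moved. The arm is clear.

```bash
python3 -c "
from h import *
print(ctrl.close_job())"
```

```text
the job is handed in; nothing more can be done
None
```

The power unit is closed up and the job is handed in, at about 9 s of the 50 s allowed.

- **Cover:** I pushed it home by its end plate with closed fingertips. It met the rigid stop at about 46 N of fingertip force and moved no further. The fingertip position there agreed with the plate's home position to about 2 mm.
- **Flap:** I then pushed it over and down from its outer face, without gripping it. It stopped hard at 37 N, with the fingertips at z ≈ 73 mm, the height of a shut flap.
- **Last check:** The final side and top pictures show the flap flat over the cover's edge. The capacitor, choke, screw cup, heatsink and terminal block look unmoved, and the arm is clear of everything.

In the final top picture the arm hid the cover's outer end and the terminal block, so the side picture is the check for those. The cordless driver was outside the later crops, so I didn't check it again, but the arm never came near it. No check failed. In the first pose fit, a few corner points I read from the images were 2–4 pixels off, but the contacts came where that fit predicted.

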